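Stir the filter beads, then find which way the filter's cap unlocks and hold it off

TASK

The filter is to be refilled with the beads: take the wooden stirrer out of its stand, stir the five beads in the blue bowl until every one lies well away (2 cm or more) from where it lay, and let go of the stirrer, leaving it and all the beads in the bowl. Then take the blue twist-lock cap off the white water filter: nobody knows which way it unlocks, so try one way and, if it will not give, the other, turn it until it comes free, lift it, and finish while still holding it in the gripper at least 5 cm above the filter's neck. Do not touch the beads with the fingers or push the jars, shaker or tin about.

Things in the scene. Friction and masses are not known exactly. Their poses are not given: they have to be found in the camera images.
- filter: White plastic water filter drum, fixed, 112 mm across and 85 mm high, with a small steel spout on its -x side and a narrow grey neck (28 mm across, top 109 mm above the worktop) on its top that the cap covers. Beside it (125 mm towards its -y) on the same foot stands a closed white column, 76 mm across, 116 mm high, with a steel dome, which is not used. Origin at the centre of the drum's underside, z up. It cannot move or turn.
- cap: Blue round cap, 60 mm across, 80 g, on the filter's neck, with an upright round knob on top, 36 mm across, from 29 to 62 mm above the origin (a white dot on its top marks the cap's +x side). Origin at the centre of the skirt's lower edge, z up; in place it lies 86 mm above the worktop, the skirt reaching 23 mm down round the neck, x along the filter's x within 3 degrees.
- cap_grip (a point): Point on the cap's axis, 50 mm above the cap's origin, in the knob: middle of a good grasp, fingers closing on it from any side (20 N grips enough to turn it). The cap has about 2 mm of play sideways and upward. Turned the wrong way it meets a hard stop after 5 to 25 degrees, and the fingers then slip on the knob; the other way it turns almost without resistance.
- neck_top (a point): Centre of the top of the filter's neck, 109 mm above the worktop. Two hidden lugs lock the cap on it; turned the right way by 55 to 95 degrees the cap is free to be lifted straight up (it is stopped near 102 degrees). Which way is right (anticlockwise from above = growing yaw, or clockwise) cannot be seen and differs from time to time.
- bowl: Round blue ceramic bowl, fixed to the worktop by its sticky foot, 60 mm high, 116 mm across the rim; walls 4 mm; flat inner floor 6 mm above the worktop, about 92 mm across inside at the floor and 108 mm at the rim. Origin at the centre of its underside, z up.
- stirrer: Wooden stirring rod (muddler) 150 mm long, 15 to 20 mm thick, 90 g, standing upright and loose in its stand with its foot 6 mm above the worktop. Origin at the centre of its foot end, z along it towards the handle's end.
- stirrer_grip (a point): Middle of the stirrer's handle, 118 mm above its foot end, 19 mm thick there: the middle of a good grasp from above.
- stirrer_foot (a point): Point on the stirrer's axis 10 mm above its foot end; the foot is 20 mm across.
- stand: Fixed steel stand for the stirrer: cup 42 mm high, 68 mm across at the base, with a round mouth 27 mm wide open to the top. Origin at the centre of its underside.
- bead_0: Hard terracotta red ceramic bead in the bowl, ball of 20 mm diameter, 12 g; origin at its centre.
- bead_1: Hard white ceramic bead in the bowl, ball of 20 mm diameter, 12 g; origin at its centre.
- bead_2: Hard terracotta red ceramic bead in the bowl, ball of 20 mm diameter, 12 g; origin at its centre.
- bead_3: Hard white ceramic bead in the bowl, ball of 20 mm diameter, 12 g; origin at its centre.
- bead_4: Hard terracotta red ceramic bead in the bowl, ball of 20 mm diameter, 12 g; origin at its centre.
- salt_shaker: Glass salt shaker, 44 mm across, 90 mm high, loose; bystander, not to be pushed about. Origin at the centre of its underside.
- tea_tin: Green tin, 57 mm across, 72 mm high, loose; bystander, not to be pushed about. Origin at the centre of its underside.
- honey_jar: Glass jar with a grey lid, 66 mm across, 102 mm high, loose; bystander, not to be pushed about. Origin at the centre of its underside.
- spice_jar: Spice jar with a black lid, 41 mm across, 105 mm high, loose; bystander, not to be pushed about. Origin at the centre of its underside.
Not all that is in view belongs to the job. Of the things that look like the filter, the larger one is meant.

How it is judged:
On the way, in this order (a step that is already met when the one before it is completed fails the run):
1. the stirrer, held in the fingers with its foot low in the bowl, has stirred the beads: all five lie at least 15 mm from where they lay at the start, at one time (horizontal distance between stirrer_foot and bowl below 0.06 m and z of stirrer_foot in the frame of bowl below 0.045 m and contact force between the fingers and stirrer above 1 N and distance of each of bead_0, bead_1, bead_2, bead_3, bead_4 from where it was at the start of the episode above 0.015 m), for 0.05 s.
2. the stirrer has been let go, its foot in the bowl (horizontal distance between stirrer_foot and bowl below 0.06 m and z of stirrer_foot in the frame of bowl below 0.045 m and contact force between the fingers and stirrer below 0.1 N), for 0.2 s.
3. the cap has been turned by the fingers at least 30 degrees out of its locked position, either way (angle between the x axis of cap and the x axis of filter, either way round above 0.52 rad and contact force between the fingers and cap above 0.5 N), for 0.05 s.
At the end, for the whole second after the job is handed in: The gripper alone holds the cap, still (under 0.05 m/s), its lower edge at least 45 mm above the neck's top; the stirrer, let go, has its foot in the bowl (60 mm of its axis, under 45 mm up); all five beads are in the bowl (within 55 mm of its axis, under 55 mm up) (all of step 2 and z of cap in the frame of neck_top above 0.045 m and contact force between the fingers and cap above 1 N and contact force between cap and filter below 0.1 N and contact force between cap and bowl below 0.1 N and contact force between cap and stirrer below 0.1 N and linear speed of cap below 0.05 m/s and horizontal distance between each of bead_0, bead_1, bead_2, bead_3, bead_4 and bowl below 0.055 m and z of each of bead_0, bead_1, bead_2, bead_3, bead_4 in the frame of bowl below 0.055 m); the arm keeps its last pose, push and grip.
It fails at once if the salt shaker, tin, glass jar or spice jar is pushed more than 30 mm or tipped over (distance of any of salt_shaker, tea_tin, honey_jar, spice_jar from where it was at the start of the episode above 0.03 m or angle between any of salt_shaker, tea_tin, honey_jar, spice_jar's own z axis and vertical above 0.5 rad).
It fails at once if the fingers press on a bead with more than 1 N (contact force between the fingers and bead_0 above 1 N or contact force between the fingers and bead_1 above 1 N or contact force between the fingers and bead_2 above 1 N or contact force between the fingers and bead_3 above 1 N or contact force between the fingers and bead_4 above 1 N).
It also fails if it takes over 72 s, if anything falls off the work surface, if the arm or the gripper's body presses on something with over 40 N, if the wrist force passes 120 N, or if a joint passes its speed limit or range.

ROBOT

A 7-joint arm with a two-finger parallel gripper is mounted at the origin on a cart in front of the work surface, level with it; the furniture and walls round the work are solid. World frame = base frame: x ahead of the robot, y to its left, z up, the work surface at z = 0. Lengths are in m, angles in rad, forces in N, time in s.
With the tool pointing down it reaches from about 0.425 to 0.925 m from the base axis. Payload 6.8 kg.
Tool frame: the origin (TCP) lies on the centre line of the jaws, within the pads' length; the fingertips stand 25 mm ahead of it and the grasp point (between the pads) lies 6 mm ahead of it; z points along the fingers, y is the line along which they close (so a half turn about z gives the same grasp; the last joint's range is limited). The gripper opens to 85 mm and grips with 20 to 120 N. Pads are 22 mm wide; open, the fingers measure 114 mm over their backs; the gripper's body (76 mm by 85 mm) begins 54 mm behind the grasp point. The pads swing forward as they close: fully open they stand 13 mm farther back than shut.
Start: joints at [1.086, 0.477, 0.022, 1.555, -0.011, 1.109, -0.083], TCP at [0.248, -0.628, 0.256] pointing down, gripper open.
Joint ranges: [-2.96, 2.96], [-0.34, 2.1], [-1.41, 1.46], [0.24, 2.44], [-1.37, 4.51], [0.17, 1.92], [-2.96, 2.96]. Speed limits (rad/s): [2.39, 2.39, 3.14, 3.14, 3.14, 3.14, 3.14].

INTERFACE

Orientations are given as a rotation vector (axis times angle).
In Python, from bench import telemetry, grab_frame, job gives the robot as it stands.
- The arm moves only by the tool apply_moves, never from a script. Its argument "rows" is a list of rows, each a list of 2 entries, a list of its own where there are three numbers: the shift along the tool's x, y, z each as a share of 250 mm, from -1 to 1, then the turn, a rotation vector about the tool's x, y, z each as a share of pi rad, from -1 to 1. A call has 1 to 10 rows; each row is the pose to reach, as a shift and turn from the pose commanded when the call began, along the tool's axes at that moment, turning the shorter way round; what a row does not reach only later rows make up. A row lasts 1/8 s, in which the tool goes at most 62.5 mm and 10.7 degrees, less where a joint would pass 70% of its speed; a pose out of reach is approached as far as the arm can. A call with a number of a shift or a turn outside -1 to 1 is refused whole. A call with a gripper value outside its range is refused whole. "jaw" is the gripper's target within -1 to 1 (fully open at 1, half-way at 0, shut at -1), set as the call begins (left out, the last holds). The fingers move at their own pace and stop on an object; "newtons" is the grip in N (left out, the last holds). Time passes only in rows, so rows that repeat a pose let the fingers close. It gives the time, the measured TCP pose, the force, the opening and the grip force at its end, in the units of the state.
- telemetry.get_obs(): the state, without advancing time (a new reading comes with each control period).
- grab_frame(name): name is "scene" or "top"; returns a dict with "frame" (400x640x3 uint8, red, green, blue), "vertical_fov" (degrees; the focal length in pixels is half the picture's height over the tangent of half this angle, whatever the lens; pixels are square), "cx", "cy" (the principal point, pixels), "origin" and "attitude" of the camera in the world. Camera axes: x right, y up, looking along -z (the intrinsics and any distortion apply to the point x, -y, -z); pixel columns grow to the right and rows downward; lengths in m; the calibration is good to about 2 mm. A picture is of the moment at which its call begins. There is no depth.
- job.hand_in(): hands the job in; it is judged then, once.
The state is a dict: "clock": time; "joints": joint angles; "qvel": joint speeds; "tau": joint torques, N m; "tcp_pos": TCP position; "orientation": TCP orientation; "contact_force": force on the tool from outside, world axes, zero at the start; "moment": the same for the moment, N m; "grip_width": finger opening in m; "gripper_force": force on a finger pad.
Only numpy, scipy, OpenCV 4.12 (cv2) and the standard library are available. Lean on these libraries where they do the work, as an engineer would, in place of code of your own. Each camera call takes 0.05 s, during which the arm holds its last target. There are 200 camera calls.

## Working session

There is one attempt and no reset: what is moved stays moved. The work goes in short steps, Python scripts to look and compute and a tool call to move; the robot and the scene stay as the last step left them, time stands still between calls to the robot, and variables do not carry over. Pictures are saved under pics/ and viewed, at most 10 in all, crops included, and the job is handed in when it is done.

Besides the shell and the picture viewer there is one more tool, called as name(argument=value, ...) on one line, values as JSON. apply_moves: Moves the arm, as the interface text tells. Its arguments: {"type":"object","properties":{"rows":{"type":"array"},"jaw":{"type":"number"},"newtons":{"type":"number"}},"required":["rows"]}

```bash
mkdir -p pics; cat > h.py <<'E'
import numpy as np, cv2
from bench import telemetry, grab_frame, job
def snap(n,f):
    d=grab_frame(n); cv2.imwrite('pics/'+f,d['frame'][:,:,::-1]); np.save('pics/'+n+'.npy',d,allow_pickle=True); return d
def load(n): return np.load('pics/'+n+'.npy',allow_pickle=True).item()
E
python3 - <<'E'
from h import *
for n in('scene','top'):
    d=snap(n,n+'0.png'); print({k:v for k,v in d.items() if k!='frame'})
print(telemetry.get_obs())
E
```

```text
{'vertical_fov': 42.59482386430734, 'cx': 310.79573975857903, 'cy': 204.97874405041338, 'origin': array([-0.28668783,  0.80462907,  1.10873221]), 'attitude': array([ 0.40439621, -1.01134898, -2.17730291])}
{'vertical_fov': 51.90405638116949, 'cx': 323.21029037735053, 'cy': 199.62966701798365, 'origin': array([ 0.30116019, -0.03656956,  1.33073634]), 'attitude': array([ 0.15660294, -0.13251899, -1.58073811])}
{'clock': 0.1, 'joints': array([ 1.08589077,  0.47771669,  0.02236403,  1.5563203 , -0.01151798,
        1.10928913, -0.08306652]), 'qvel': array([-5.39252008e-04, -1.67894492e-03,  1.69233273e-03, -2.48021744e-03,
        1.54374968e-05,  3.68581641e-04,  6.73841342e-05]), 'tau': array([ 4.39952171e-03, -5.97762179e+01,  1.61375228e+00, -2.81953168e+01,
        1.28240604e-02,  5.06943179e-03, -3.52064212e-06]), 'tcp_pos': array([ 0.24817963, -0.62720971,  0.25543744]), 'orientation': array([-3.08446804e+00, -5.88140034e-01,  6.40241227e-04]), 'contact_force': array([-0.54795345, -0.63842649, -0.45876693]), 'moment': array([ 0.03525921, -0.03766535,  0.00490441]), 'gripper_force': 0.0, 'grip_width': 0.0853424187665704}
```

View pics/scene0.png

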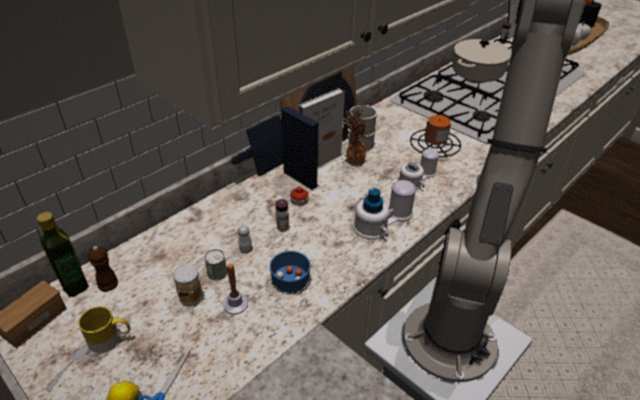

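View pics/top0.png

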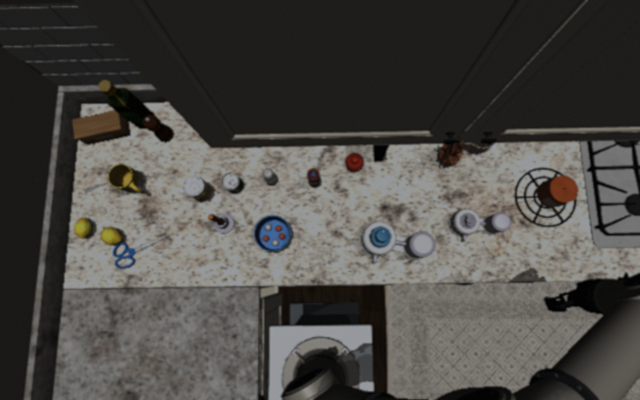

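The scene view shows the bowl (290,270), stand with stirrer (235,295), a filter (373,212) and a second one (411,175). In the top view the filter candidates are (380,238) and (467,222). The first is larger with the blue cap, so it fits. I'll confirm that in an enlarged crop.

```bash
python3 - <<'E'
from h import *
t=load('top')['frame'];s=load('scene')['frame']
def c(f,x,y,w=80,h=60,k=5): return cv2.resize(f[y:y+h,x:x+w],(400,300),interpolation=cv2.INTER_CUBIC)
im=np.vstack([np.hstack([c(t,205,200),c(t,360,205,)]),np.hstack([c(s,220,245,),c(s,345,170)])])
cv2.imwrite('pics/crop1.png',im[:,:,::-1])
E
```

```text
(no output)
```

View pics/crop1.png

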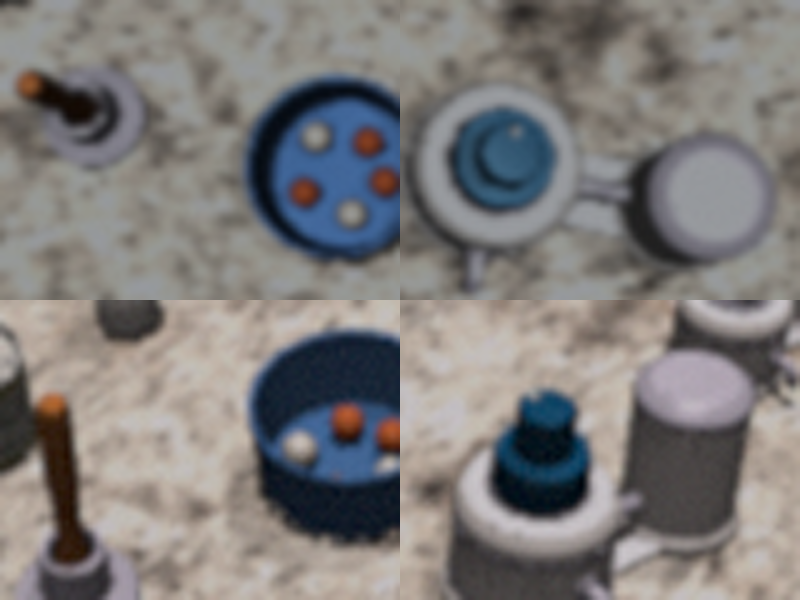

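```bash
cat >> h.py <<'E'
from scipy.spatial.transform import Rotation as R
def ray(d,u,v):
    f=200/np.tan(np.radians(d['vertical_fov']/2)); r=R.from_rotvec(d['attitude']).apply([(u-d['cx'])/f,-(v-d['cy'])/f,-1]); return r
def onz(d,u,v,z):
    r=ray(d,u,v); return d['origin']+r*(z-d['origin'][2])/r[2]
def proj(d,p):
    q=R.from_rotvec(d['attitude']).inv().apply(np.array(p)-d['origin']); f=200/np.tan(np.radians(d['vertical_fov']/2)); return np.array([d['cx']-f*q[...,0]/q[...,2],d['cy']+f*q[...,1]/q[...,2]]).T
def tri(*obs):
    A=0;b=0
    for d,u,v in obs:
        r=ray(d,u,v);r/=np.linalg.norm(r);P=np.eye(3)-np.outer(r,r);A=A+P;b=b+P@d['origin']
    return np.linalg.solve(A,b)
E
python3 - <<'E'
from h import *
np.set_printoptions(precision=4,suppress=True)
t=load('top');s=load('scene')
print('stirtop',onz(t,211,217,.156),onz(s,230.6,266,.156),tri((t,211,217),(s,230.6,266)))
print('stand',onz(t,224,223.4,.0)); print('standtop z.042',onz(t,221.5,222,.042))
b=onz(t,272.8,233.6,.06);print('bowl',b)
for q in [(317,137),(368,142),(384,182),(352,213),(305,192)]:
    print('bead',onz(t,205+q[0]/5,200+q[1]/5,.016)-b)
print('knob',onz(t,381.6,235.4,.148),onz(s,374.4,191.6,.148),tri((t,381.6,235.4),(s,374.4,191.6)))
print('drum',onz(t,379.6,238,.085)); print('col',onz(t,421,244,.116))
print('bowl rim scene',onz(s,290,262,.06))
E
```

```text
stirtop [0.4737 0.3059 0.156 ] [0.4707 0.3126 0.156 ] [0.4754 0.3086 0.149 ]
stand [0.4748 0.3079 0.    ]
standtop z.042 [0.4739 0.3051 0.042 ]
bowl [0.4328 0.1393 0.06  ]
bead [ 0.0248  0.0205 -0.044 ]
bead [ 0.021  -0.0125 -0.044 ]
bead [-0.0049 -0.0229 -0.044 ]
bead [-0.0244 -0.0025 -0.044 ]
bead [-0.0105  0.0278 -0.044 ]
knob [ 0.4138 -0.1863  0.148 ] [ 0.4109 -0.1842  0.148 ] [ 0.4136 -0.187   0.1449]
drum [ 0.412 -0.188  0.085]
col [ 0.3898 -0.3048  0.116 ]
bowl rim scene [0.4421 0.1364 0.06  ]
```

```bash
cat >> h.py <<'E'
np.set_printoptions(precision=4,suppress=True)
def down(yaw): # closing axis (tool y) at world angle yaw deg, pointing down
    y=np.radians(yaw); ty=np.array([np.cos(y),np.sin(y),0]); tz=np.array([0,0,-1.]); return R.from_matrix(np.array([np.cross(ty,tz),ty,tz]).T)
def rows(targets,p0=None,r0=None):
    o=telemetry.get_obs(); p=o['tcp_pos'] if p0 is None else np.array(p0); r=R.from_rotvec(o['orientation']) if r0 is None else r0
    print('tcp',o['tcp_pos'],'t',round(o['clock'],2),'w',o['grip_width'],'F',o['contact_force'],'j',o['joints'])
    for tp,tr in targets:
        print([list(np.round(r.inv().apply(np.array(tp)-p)/.25,3)),list(np.round((r.inv()*tr).as_rotvec()/np.pi,4))])
E
python3 - <<'E'
from h import *
rows([((.42,-.45,.28),down(-40)),((.47,-.43,.28),down(-40))])
E
```

```text
tcp [ 0.2482 -0.6272  0.2554] t 0.1 w 0.0853424187665704 F [-0.548  -0.6384 -0.4588] j [ 1.0859  0.4777  0.0224  1.5563 -0.0115  1.1093 -0.0831]
[[np.float64(0.9), np.float64(-0.406), np.float64(-0.098)], [np.float64(-0.0005), np.float64(-0.0001), np.float64(-0.1578)]]
[[np.float64(1.115), np.float64(-0.407), np.float64(-0.098)], [np.float64(-0.0005), np.float64(-0.0001), np.float64(-0.1578)]]
```

apply_moves(rows=[[[0.9, -0.4, -0.1], [0, 0, -0.158]], [[0.9, -0.4, -0.1], [0, 0, -0.158]], [[0.9, -0.4, -0.1], [0, 0, -0.158]], [[0.9, -0.4, -0.1], [0, 0, -0.158]], [[0.9, -0.4, -0.1], [0, 0, -0.158]]], jaw=0.2, newtons=40)

```text
clock: 0.72
tcp_pos: [0.426, -0.4465, 0.2817]
orientation: [-2.84, -1.342, -0.005]
contact_force: [-0.9, 0.2, 0.0]
grip_width: 0.0511
gripper_force: 0.0
```

```bash
python3 - <<'E'
from h import *
rows([((.48,-.25,.28),down(-10))])
rows([((.48,-.02,.28),down(0))],(.48,-.25,.28),down(-10))
rows([((.48,.20,.27),down(0))],(.48,-.02,.28),down(0))
E
```

```text
tcp [ 0.426  -0.4465  0.2817] t 0.72 w 0.05108527608454535 F [-0.9445  0.1737  0.0339] j [ 0.8344  0.3668 -0.1633  1.6634  0.0612  1.1158 -0.0326]
[[np.float64(0.745), np.float64(-0.332), np.float64(0.009)], [np.float64(0.0005), np.float64(-0.001), np.float64(-0.1633)]]
tcp [ 0.426  -0.4465  0.2817] t 0.72 w 0.05108527608454535 F [-0.9445  0.1737  0.0339] j [ 0.8344  0.3668 -0.1633  1.6634  0.0612  1.1158 -0.0326]
[[np.float64(0.906), np.float64(-0.16), np.float64(0.0)], [np.float64(0.0), np.float64(0.0), np.float64(-0.0556)]]
tcp [ 0.426  -0.4465  0.2817] t 0.72 w 0.05108527608454535 F [-0.9445  0.1737  0.0339] j [ 0.8344  0.3668 -0.1633  1.6634  0.0612  1.1158 -0.0326]
[[np.float64(0.88), np.float64(0.0), np.float64(0.04)], [np.float64(0.0), np.float64(0.0), np.float64(0.0)]]
```

apply_moves(rows=[[[0.74, -0.33, 0], [0, 0, -0.163]], [[0.74, -0.33, 0], [0, 0, -0.163]], [[0.74, -0.33, 0], [0, 0, -0.163]], [[0.74, -0.33, 0], [0, 0, -0.163]]])

```text
clock: 1.23
tcp_pos: [0.4773, -0.2531, 0.2813]
orientation: [-2.41, -2.013, -0.001]
contact_force: [-0.2, -0.3, -0.1]
grip_width: 0.0513
gripper_force: 0.0
```

apply_moves(rows=[[[0.9, -0.16, 0], [0, 0, -0.0556]], [[0.9, -0.16, 0], [0, 0, -0.0556]], [[0.9, -0.16, 0], [0, 0, -0.0556]], [[0.9, -0.16, 0], [0, 0, -0.0556]]])

```text
clock: 1.72
tcp_pos: [0.4783, -0.0272, 0.2813]
orientation: [2.234, 2.208, -0.0]
contact_force: [0.7, -1.2, -0.6]
grip_width: 0.0511
gripper_force: 0.0
```

apply_moves(rows=[[[0.9, 0, 0], [0, 0, 0]], [[0.9, 0, 0], [0, 0, 0]], [[0.9, 0, 0], [0, 0, 0]], [[0.9, 0, 0], [0, 0, 0]], [[0.9, 0, 0], [0, 0, 0]]])

```text
clock: 2.35
tcp_pos: [0.481, 0.1985, 0.2811]
orientation: [-2.23, -2.212, -0.001]
contact_force: [0.2, -0.9, 0.0]
grip_width: 0.0509
gripper_force: 0.0
```

```bash
python3 - <<'E'
from h import *
rows([((.4745,.3073,.22),down(0))])
E
```

```text
tcp [0.481  0.1985 0.2811] t 2.35 w 0.050928582569944154 F [ 0.1921 -0.8791  0.0464] j [ 0.0558  0.2638 -0.6662  1.8576  0.1822  1.0814 -0.6877]
[[np.float64(0.435), np.float64(-0.03), np.float64(0.245)], [np.float64(-0.0002), np.float64(-0.0004), np.float64(-0.0026)]]
```

apply_moves(rows=[[[0.43, -0.03, 0.0], [0, 0, 0]], [[0.43, -0.03, 0.2], [0, 0, 0]], [[0.43, -0.03, 0.24], [0, 0, 0]], [[0.43, -0.03, 0.24], [0, 0, 0]]])

```text
clock: 2.85
tcp_pos: [0.4753, 0.3013, 0.2199]
orientation: [2.236, 2.206, -0.006]
contact_force: [-0.2, 0.1, 0.3]
grip_width: 0.0514
gripper_force: 0.0
```

```bash
python3 - <<'E'
from h import *
rows([((.4745,.3073,.131),down(0))])
t=snap('top','t1.png');s=snap('scene','s1.png')
a=cv2.resize(t['frame'][180:260,160:270],(0,0),fx=3.6,fy=3.6,interpolation=2);b=cv2.resize(s['frame'][205:285,180:290],(0,0),fx=3.6,fy=3.6,interpolation=2)
cv2.imwrite('pics/c2.png',np.hstack([a,b])[:,:,::-1])
p=telemetry.get_obs()['tcp_pos']
print(proj(t,[p[0],p[1],.156]),proj(s,[p[0],p[1],.156]))
E
```

```text
tcp [0.4753 0.3013 0.2199] t 2.85 w 0.05144461150266364 F [-0.2301  0.1294  0.3322] j [-0.1494  0.4124 -0.6687  1.8277  0.299   1.0076 -0.9535]
[[np.float64(0.025), np.float64(-0.003), np.float64(0.356)], [np.float64(-0.0007), np.float64(0.0009), np.float64(-0.0043)]]
[212.4545 216.1176] [232.5769 262.6338]
```

View pics/c2.png

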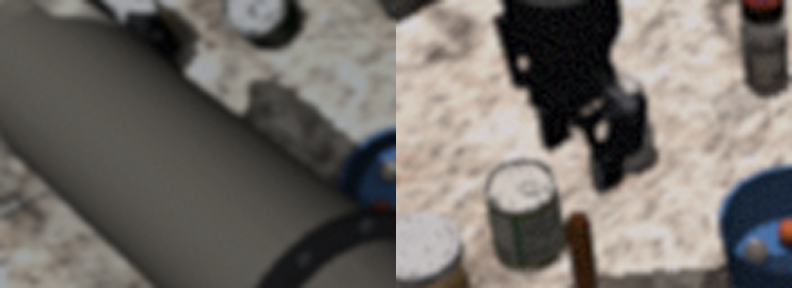

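The scene crop shows the open jaws right above the stirrer's end (about 231,265 px), clear of the tin. I'm going down to grasp.

apply_moves(rows=[[[0.026, -0.005, 0.1], [0, 0, -0.004]], [[0.026, -0.005, 0.2], [0, 0, -0.004]], [[0.026, -0.005, 0.3], [0, 0, -0.004]], [[0.026, -0.005, 0.356], [0, 0, -0.004]], [[0.026, -0.005, 0.356], [0, 0, -0.004]]])

```text
clock: 3.58
tcp_pos: [0.4741, 0.3094, 0.1324]
orientation: [2.221, 2.221, -0.001]
contact_force: [0.1, -0.5, 0.7]
grip_width: 0.0511
gripper_force: 0.0
```

apply_moves(rows=[[[0, 0, 0], [0, 0, 0]], [[0, 0, 0], [0, 0, 0]], [[0, 0, 0], [0, 0, 0]], [[0, 0, 0], [0, 0, 0]], [[0, 0, 0], [0, 0, 0]]], jaw=-1, newtons=40)

```text
clock: 4.2
tcp_pos: [0.4746, 0.3111, 0.1335]
orientation: [2.219, 2.223, 0.004]
contact_force: [1.9, -0.3, 5.2]
grip_width: 0.0179
gripper_force: 39.3
```

apply_moves(rows=[[[0, 0, -0.1], [0, 0, 0]], [[0, 0, -0.3], [0, 0, 0]], [[0, 0, -0.42], [0, 0, 0]], [[0, 0, -0.42], [0, 0, 0]]])

```text
clock: 4.7
tcp_pos: [0.4742, 0.3114, 0.2396]
orientation: [2.219, 2.223, 0.006]
contact_force: [-0.2, -0.3, -1.2]
grip_width: 0.0179
gripper_force: 39.4
```

```bash
python3 - <<'E'
from h import *
rows([((.434,.139,.236),down(0))])
s=snap('scene','s2.png'); t=snap('top','t2.png')
b=cv2.resize(s['frame'][170:320,190:340],(0,0),fx=2.6,fy=2.6,interpolation=2);a=cv2.resize(t['frame'][150:300,180:330],(0,0),fx=2.6,fy=2.6,interpolation=2)
cv2.imwrite('pics/c3.png',np.hstack([a,b])[:,:,::-1])
E
```

```text
tcp [0.4742 0.3114 0.2396] t 4.7 w 0.017916556455952738 F [-0.2479 -0.334  -1.2247] j [-0.151   0.3968 -0.6853  1.8021  0.2886  1.0403 -0.9435]
[[np.float64(-0.69), np.float64(-0.162), np.float64(0.012)], [np.float64(0.0011), np.float64(-0.0007), np.float64(0.0005)]]
```

View pics/c3.png

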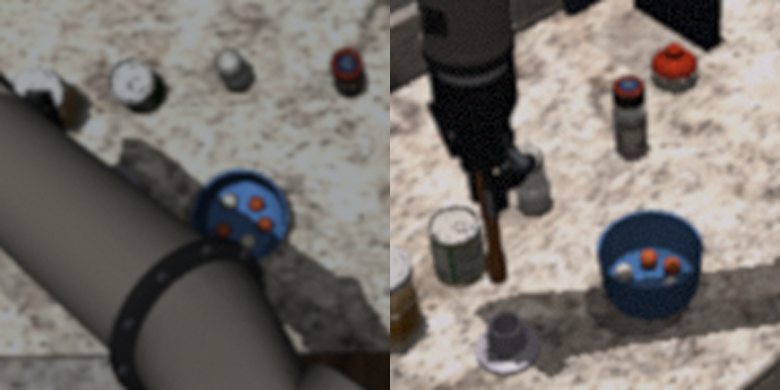

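```bash
python3 - <<'E'
from h import *
t=load('top');s=load('scene');a=np.linspace(0,6.28,100)
c=np.c_[.433+.058*np.cos(a),.139+.058*np.sin(a),0*a+.06]
for d in(t,s): q=proj(d,c); print(q.min(0),q.max(0))
print(proj(s,[.4742,.3114,.112]))
for n,z in(('top0',.0),):pass
for d,f in((t,'top0.png'),(s,'scene0.png')):
    im=cv2.imread('pics/'+f);h=cv2.cvtColor(im,cv2.COLOR_BGR2HSV)
    m=cv2.inRange(h,(100,110,25),(125,255,255)); n,l,st,ce=cv2.connectedComponentsWithStats(m)
    for k in range(1,n):
        if st[k,4]>150: print(f,st[k,:2],st[k,:2]+st[k,2:4],ce[k],st[k,4])
E
```

```text
[254.2503 215.0312] [291.5432 252.3289]
[270.642 249.289] [312.4419 280.0349]
[231.6903 276.7764]
top0.png [255 216] [291 251] [272.6825 233.3955] 756
top0.png [371 227] [390 246] [380.0789 236.5125] 279
top0.png [113 242] [135 268] [124.0597 254.5871] 201
scene0.png [364 189] [383 212] [373.0187 200.4569] 267
scene0.png [271 252] [310 292] [289.6866 270.5698] 1053
```

apply_moves(rows=[[[-0.2, -0.05, 0], [0, 0, 0]], [[-0.4, -0.1, 0], [0, 0, 0]], [[-0.6, -0.14, 0], [0, 0, 0]], [[-0.682, -0.161, 0], [0, 0, 0]], [[-0.682, -0.161, 0], [0, 0, 0]]])

```text
clock: 5.42
tcp_pos: [0.4325, 0.1376, 0.2358]
orientation: [-2.223, -2.219, 0.005]
contact_force: [-0.1, 1.2, -1.8]
grip_width: 0.0178
gripper_force: 39.4
```

```bash
python3 - <<'E'
from h import *
rows([((.434,.141,.1385),down(0))])
s=snap('scene','s3.png')
cv2.imwrite('pics/c4.png',cv2.resize(s['frame'][180:300,230:350],(0,0),fx=5,fy=5,interpolation=2)[:,:,::-1])
E
```

```text
tcp [0.4325 0.1376 0.2358] t 5.42 w 0.01780528686000327 F [-0.086   1.1901 -1.7894] j [ 0.1721  0.1991 -0.6838  2.0462  0.1546  0.9494 -0.5945]
[[np.float64(0.014), np.float64(0.007), np.float64(0.389)], [np.float64(-0.0009), np.float64(0.0006), np.float64(-0.0005)]]
```

View pics/c4.png

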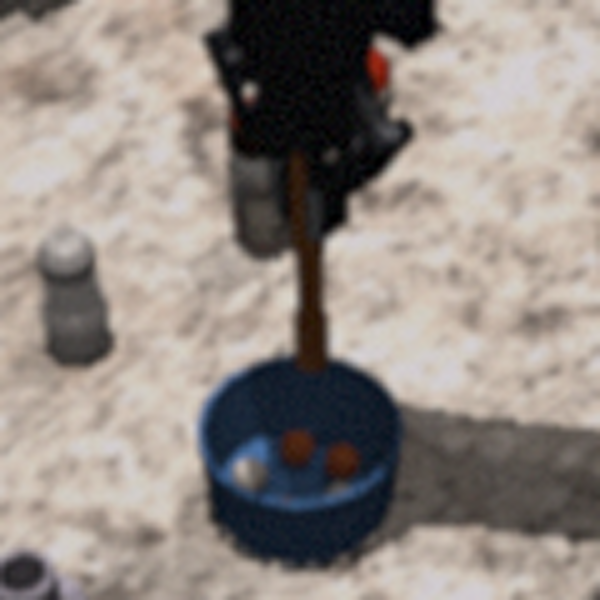

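apply_moves(rows=[[[0.01, 0.005, 0.1], [0, 0, 0]], [[0.01, 0.005, 0.2], [0, 0, 0]], [[0.01, 0.005, 0.28], [0, 0, 0]], [[0.01, 0.005, 0.34], [0, 0, 0]], [[0.01, 0.005, 0.385], [0, 0, 0]], [[0.01, 0.005, 0.385], [0, 0, 0]]])

```text
clock: 6.22
tcp_pos: [0.4345, 0.1427, 0.1404]
orientation: [-2.218, -2.223, 0.002]
contact_force: [-0.6, 0.4, -0.3]
grip_width: 0.0177
gripper_force: 39.3
```

apply_moves(rows=[[[0.087, 0.02, 0], [0, 0, 0]], [[0.083, -0.042, 0], [0, 0, 0]], [[0.044, -0.09, 0], [0, 0, 0]], [[-0.015, -0.106, 0], [0, 0, 0]], [[-0.073, -0.084, 0], [0, 0, 0]], [[-0.107, -0.032, 0], [0, 0, 0]], [[-0.103, 0.03, 0], [0, 0, 0]], [[-0.064, 0.078, 0], [0, 0, 0]], [[-0.005, 0.094, 0], [0, 0, 0]], [[0.053, 0.072, 0], [0, 0, 0]]])

```text
clock: 7.48
tcp_pos: [0.4519, 0.1561, 0.1404]
orientation: [-2.219, -2.224, 0.005]
contact_force: [-2.7, -3.5, 0.2]
grip_width: 0.0181
gripper_force: 39.8
```

```bash
python3 - <<'E'
from h import *
s=snap('scene','s4.png');t=snap('top','t4.png');rows([])
b=cv2.resize(s['frame'][235:300,250:330],(0,0),fx=5,fy=5,interpolation=2);a=cv2.resize(t['frame'][200:265,235:315],(0,0),fx=5,fy=5,interpolation=2)
cv2.imwrite('pics/c5.png',np.hstack([a,b])[:,:,::-1])
E
```

```text
tcp [0.4511 0.1574 0.1406] t 7.58 w 0.018035606686934588 F [-3.191  -2.8465 -0.5211] j [ 0.0604  0.3813 -0.6259  2.0871  0.3188  0.7681 -0.7586]
```

View pics/c5.png

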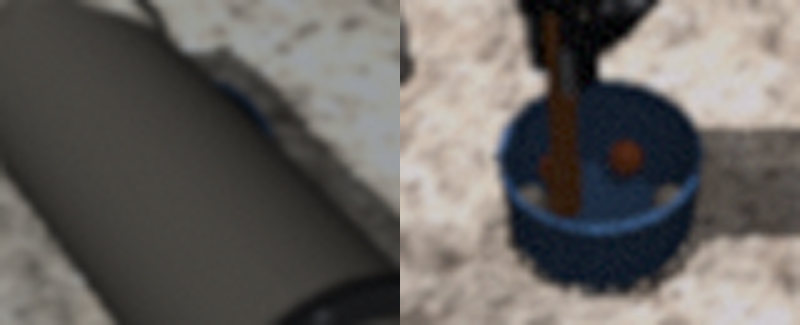

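```bash
python3 - <<'E'
from h import *
s=load('scene');b=np.array([.4328,.1393,.06])
for q in[(530,195),(667,195),(627,155),(550,165)]:
    print(q,(onz(s,250+(q[0]-400)/5,235+q[1]/5,.016)-b)*1000)
for w in[(25,20),(21,-12),(-5,-23),(-24,-2),(-10,28)]: print(w,((proj(s,[b[0]+w[0]/1e3,b[1]+w[1]/1e3,.016])-[250,235])*5+[400,0]))
E
```

```text
(530, 195) [ 34.2151  29.2066 -44.    ]
(667, 195) [-20.6968 -25.8085 -44.    ]
(627, 155) [ 17.443 -31.131 -44.   ]
(550, 165) [ 43.0768   5.5763 -44.    ]
(25, 20) [552.9687 195.0242]
(21, -12) [598.7047 169.1541]
(-5, -23) [644.1287 182.9981]
(-24, -2) [641.0481 220.5721]
(-10, 28) [585.0866 235.8889]
```

apply_moves(rows=[[[0.01, 0.012, 0], [0, 0, 0]], [[0.045, -0.036, 0], [0, 0, 0]], [[0.052, -0.096, 0], [0, 0, 0]], [[0.027, -0.151, 0], [0, 0, 0]], [[-0.021, -0.186, 0], [0, 0, 0]], [[-0.081, -0.193, 0], [0, 0, 0]], [[-0.136, -0.168, 0], [0, 0, 0]], [[-0.171, -0.12, 0], [0, 0, 0]], [[-0.178, -0.06, 0], [0, 0, 0]], [[-0.153, -0.005, 0], [0, 0, 0]]])

```text
clock: 8.82
tcp_pos: [0.4514, 0.1171, 0.1402]
orientation: [-2.22, -2.221, 0.005]
contact_force: [-2.0, 2.7, -0.4]
grip_width: 0.0179
gripper_force: 39.7
```

```bash
python3 - <<'E'
from h import *
rows([((.433,.140,.1404),down(0)),((.433,.140,.24),down(0))])
E
```

```text
tcp [0.4514 0.1171 0.1402] t 8.82 w 0.017872188709032472 F [-2.0426  2.7083 -0.3801] j [ 0.1373  0.3633 -0.6173  2.1117  0.3035  0.7561 -0.6727]
[[np.float64(0.092), np.float64(-0.073), np.float64(-0.0)], [np.float64(-0.0011), np.float64(0.0003), np.float64(0.0002)]]
[[np.float64(0.091), np.float64(-0.075), np.float64(-0.399)], [np.float64(-0.0011), np.float64(0.0003), np.float64(0.0002)]]
```

apply_moves(rows=[[[0.02, -0.02, -0.15], [0, 0, 0]], [[0.02, -0.02, -0.35], [0, 0, 0]], [[0, 0, -0.55], [0, 0, 0]], [[-0.2, 0.1, -0.64], [0, 0, 0]], [[-0.45, 0.2, -0.64], [0, 0, 0]], [[-0.67, 0.2, -0.64], [0, 0, 0]], [[-0.67, 0.2, -0.64], [0, 0, 0]]])

```text
clock: 9.7
tcp_pos: [0.5019, -0.0558, 0.2999]
orientation: [-2.229, -2.213, 0.006]
contact_force: [-0.1, 0.4, -1.6]
grip_width: 0.018
gripper_force: 39.6
```

```bash
python3 - <<'E'
from h import *
t=snap('top','t5.png');s=snap('scene','s5.png');rows([])
b=cv2.resize(s['frame'][235:300,250:330],(0,0),fx=5,fy=5,interpolation=2);a=cv2.resize(t['frame'][200:265,235:315],(0,0),fx=5,fy=5,interpolation=2)
cv2.imwrite('pics/c6.png',np.hstack([a,b])[:,:,::-1])
E
```

```text
tcp [ 0.5019 -0.0503  0.3004] t 9.8 w 0.017752984488025546 F [ 0.1804  1.5073 -1.4028] j [ 0.4679  0.1986 -0.5582  1.871   0.1167  1.1061 -0.1336]
```

View pics/c6.png

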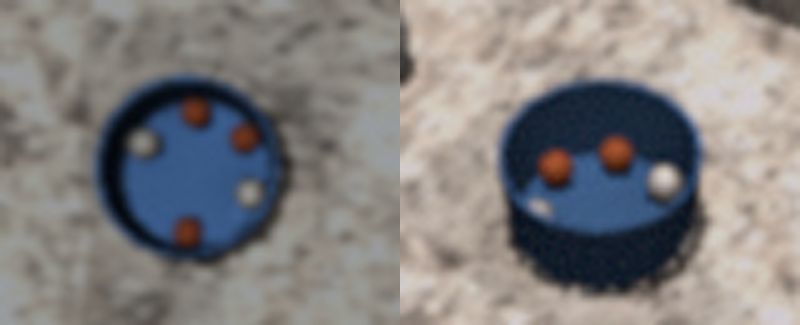

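The top crop shows whites at (142,143) and (248,193), reds at (197,112), (245,137) and (187,233). Two beads have moved only about 16–17 mm, so I'll stir again with aimed strokes.

apply_moves(rows=[[[0.25, -0.1, 0], [0, 0, 0]], [[0.5, -0.22, 0], [0, 0, 0]], [[0.7, -0.22, 0], [0, 0, 0]], [[0.79, -0.22, 0.05], [0, 0, 0]], [[0.79, -0.22, 0.2], [0, 0, 0]], [[0.79, -0.22, 0.35], [0, 0, 0]], [[0.79, -0.22, 0.48], [0, 0, 0]], [[0.79, -0.22, 0.57], [0, 0, 0]], [[0.79, -0.22, 0.635], [0, 0, 0]], [[0.79, -0.22, 0.635], [0, 0, 0]]])

```text
clock: 11.05
tcp_pos: [0.4456, 0.1481, 0.1415]
orientation: [-2.216, -2.225, 0.003]
contact_force: [0.2, -0.9, -0.8]
grip_width: 0.018
gripper_force: 39.6
```

apply_moves(rows=[[[0.024, 0.036, 0], [0, 0, 0]], [[0.06, 0, 0], [0, 0, 0]], [[0.076, -0.044, 0], [0, 0, 0]], [[0.072, -0.08, 0], [0, 0, 0]], [[0.056, -0.116, 0], [0, 0, 0]], [[-0.032, -0.052, 0], [0, 0, 0]], [[-0.128, -0.048, 0], [0, 0, 0]], [[-0.132, -0.008, 0], [0, 0, 0]], [[-0.1, 0.032, 0], [0, 0, 0]], [[-0.052, 0.056, 0], [0, 0, 0]]])

```text
clock: 12.3
tcp_pos: [0.4592, 0.1352, 0.1419]
orientation: [-2.218, -2.222, 0.005]
contact_force: [-8.2, -3.1, 2.9]
grip_width: 0.0179
gripper_force: 43.4
```

apply_moves(rows=[[[-0.01, -0.01, -0.15], [0, 0, 0]], [[-0.01, -0.02, -0.35], [0, 0, 0]], [[-0.05, 0, -0.55], [0, 0, 0]], [[-0.25, 0.05, -0.64], [0, 0, 0]], [[-0.5, 0.15, -0.64], [0, 0, 0]], [[-0.76, 0.16, -0.64], [0, 0, 0]], [[-0.76, 0.16, -0.64], [0, 0, 0]]])

```text
clock: 13.18
tcp_pos: [0.5013, -0.0606, 0.302]
orientation: [2.228, 2.214, -0.002]
contact_force: [-0.3, 0.5, -1.2]
grip_width: 0.0182
gripper_force: 39.7
```

```bash
cat > beads.py <<'E'
from h import *
d=snap('top','tb.png');b=np.array([.4328,.1393,.06]);f=d['frame'].astype(int)
rows([])
out=[]
im=cv2.resize(d['frame'][200:265,235:315],(0,0),fx=5,fy=5,interpolation=2).astype(int)
r,g,bl=im[...,0],im[...,1],im[...,2]
yy,xx=np.mgrid[:im.shape[0],:im.shape[1]];ins=(xx-189)**2+(yy-168)**2<76**2
S={'R':[(218,142),(234,182),(155,192)],'W':[(167,137),(202,213)]}
for nm,m in(('R',(r>bl+15)&(r>g*1.35)),('W',(r>100)&(g>100)&(abs(r-bl)<45))):
    n,l,st,ce=cv2.connectedComponentsWithStats((m&ins).astype(np.uint8))
    for k in range(1,n):
        if st[k,4]>120: print(nm,ce[k].round(0),st[k,4],(onz(d,235+ce[k,0]/5,200+ce[k,1]/5,.016)-b)[:2].round(3),'mm from starts',[round(np.hypot(*(ce[k]-q))*.645) for q in S[nm]])
E
python3 beads.py
```

```text
tcp [ 0.5013 -0.0586  0.3021] t 13.22 w 0.017890843420035638 F [ 0.9089  0.3271 -1.036 ] j [ 0.5101  0.2005 -0.5885  1.8679  0.1248  1.1094 -0.1284]
R [191. 110.] 552 [0.042 0.005] mm from starts [27, 54, 58]
R [231. 122.] 548 [ 0.034 -0.021] mm from starts [16, 39, 67]
R [187. 232.] 472 [-0.037  0.007] mm from starts [62, 44, 33]
W [134. 153.] 296 [0.014 0.041] mm from starts [24, 58]
W [251. 191.] 316 [-0.011 -0.034] mm from starts [64, 35]
```

apply_moves(rows=[[[0.25, -0.1, 0], [0, 0, 0]], [[0.5, -0.238, 0], [0, 0, 0]], [[0.696, -0.238, 0], [0, 0, 0]], [[0.696, -0.238, 0.05], [0, 0, 0]], [[0.696, -0.238, 0.2], [0, 0, 0]], [[0.696, -0.238, 0.35], [0, 0, 0]], [[0.696, -0.238, 0.48], [0, 0, 0]], [[0.696, -0.238, 0.57], [0, 0, 0]], [[0.696, -0.238, 0.64], [0, 0, 0]], [[0.696, -0.238, 0.64], [0, 0, 0]]])

```text
clock: 14.48
tcp_pos: [0.4404, 0.1186, 0.1414]
orientation: [-2.217, -2.223, 0.003]
contact_force: [0.2, -0.8, -1.1]
grip_width: 0.0178
gripper_force: 39.7
```

apply_moves(rows=[[[-0.032, 0.012, 0], [0, 0, 0]], [[-0.012, 0.052, 0], [0, 0, 0]], [[0.024, 0.08, 0], [0, 0, 0]], [[0.064, 0.092, 0], [0, 0, 0]], [[0.104, 0.092, 0], [0, 0, 0]], [[0.136, 0.084, 0], [0, 0, 0]], [[0.164, 0.068, 0], [0, 0, 0]], [[0.188, 0.044, 0], [0, 0, 0]], [[0.16, 0.03, 0], [0, 0, 0]], [[0.16, 0.03, 0], [0, 0, 0]]])

```text
clock: 15.72
tcp_pos: [0.4496, 0.1579, 0.1428]
orientation: [2.22, 2.221, 0.002]
contact_force: [-0.2, 0.4, -1.4]
grip_width: 0.018
gripper_force: 40.1
```

apply_moves(rows=[[[0, 0, -0.15], [0, 0, 0]], [[0, 0, -0.35], [0, 0, 0]], [[-0.1, 0.1, -0.55], [0, 0, 0]], [[-0.3, 0.2, -0.64], [0, 0, 0]], [[-0.5, 0.2, -0.64], [0, 0, 0]], [[-0.75, 0.2, -0.64], [0, 0, 0]], [[-0.85, 0.2, -0.64], [0, 0, 0]]])

```text
clock: 16.6
tcp_pos: [0.4991, -0.059, 0.3026]
orientation: [2.225, 2.215, -0.0]
contact_force: [0.3, 0.7, -0.9]
grip_width: 0.0181
gripper_force: 40.1
```

```bash
python3 beads.py
```

```text
tcp [ 0.4992 -0.0613  0.3025] t 16.65 w 0.01780563190130837 F [-0.4471 -2.6558 -0.9392] j [ 0.5352  0.1993 -0.6108  1.8708  0.1301  1.1094 -0.1313]
R [214. 111.] 562 [ 0.041 -0.01 ] mm from starts [20, 48, 65]
R [166. 118.] 563 [0.037 0.021] mm from starts [37, 60, 48]
R [187. 232.] 471 [-0.037  0.007] mm from starts [62, 44, 33]
W [134. 154.] 286 [0.014 0.042] mm from starts [24, 58]
W [250. 191.] 327 [-0.011 -0.033] mm from starts [64, 34]
```

apply_moves(rows=[[[0.25, -0.1, 0], [0, 0, 0]], [[0.5, -0.234, 0], [0, 0, 0]], [[0.692, -0.234, 0], [0, 0, 0]], [[0.692, -0.234, 0.05], [0, 0, 0]], [[0.692, -0.234, 0.2], [0, 0, 0]], [[0.692, -0.234, 0.35], [0, 0, 0]], [[0.692, -0.234, 0.48], [0, 0, 0]], [[0.692, -0.234, 0.57], [0, 0, 0]], [[0.692, -0.234, 0.645], [0, 0, 0]], [[0.692, -0.234, 0.645], [0, 0, 0]]])

```text
clock: 17.9
tcp_pos: [0.4404, 0.1184, 0.1402]
orientation: [-2.22, -2.222, 0.001]
contact_force: [0.1, 1.1, -1.1]
grip_width: 0.0182
gripper_force: 40.0
```

apply_moves(rows=[[[-0.024, 0.032, 0], [0, 0, 0]], [[0.008, 0.068, 0], [0, 0, 0]], [[0.048, 0.088, 0], [0, 0, 0]], [[0.084, 0.092, 0], [0, 0, 0]], [[0.084, 0.06, 0], [0, 0, 0]], [[0.04, 0.03, 0], [0, 0, 0]], [[-0.012, 0.004, 0.01], [0, 0, 0]], [[-0.012, 0.004, 0.01], [0, 0, 0]]])

```text
clock: 18.9
tcp_pos: [0.4415, 0.1144, 0.1387]
orientation: [2.221, 2.22, 0.001]
contact_force: [-0.2, 0.2, -0.9]
grip_width: 0.0176
gripper_force: 39.9
```

```bash
python3 - <<'E'
from h import *
o=telemetry.get_obs();p=o['tcp_pos'];r=R.from_rotvec(o['orientation'])
foot=r.apply([0,0,.1275])+p; print('foot',foot)
T=[]
for a,dz in((10,0),(18,0),(27,0),(36,-.002)):
    rr=R.from_rotvec([-np.radians(a),0,0])*down(0)   # rod top toward +y
    T.append((foot+[0,0,dz]-rr.apply([0,0,.1275]),rr))
rows(T); print([t[0] for t in T])
E
```

```text
foot [0.4417 0.1144 0.0112]
tcp [0.4415 0.1144 0.1387] t 18.9 w 0.01761955077346235 F [-0.2483  0.2179 -0.949 ] j [ 0.2001  0.3643 -0.6918  2.1343  0.3412  0.7501 -0.7132]
[[np.float64(0.088), np.float64(0.001), np.float64(0.008)], [np.float64(0.0004), np.float64(-0.0555), np.float64(-0.0003)]]
[[np.float64(0.157), np.float64(0.001), np.float64(0.025)], [np.float64(0.0004), np.float64(-0.0999), np.float64(-0.0003)]]
[[np.float64(0.231), np.float64(0.0), np.float64(0.056)], [np.float64(0.0004), np.float64(-0.1499), np.float64(-0.0003)]]
[[np.float64(0.3), np.float64(0.0), np.float64(0.105)], [np.float64(0.0003), np.float64(-0.1999), np.float64(-0.0004)]]
[array([0.4417, 0.1365, 0.1368]), array([0.4417, 0.1538, 0.1325]), array([0.4417, 0.1723, 0.1248]), array([0.4417, 0.1893, 0.1124])]
```

apply_moves(rows=[[[0.088, 0, 0.008], [0, -0.0555, 0]], [[0.157, 0, 0.025], [0, -0.1, 0]], [[0.231, 0, 0.054], [0, -0.15, 0]], [[0.3, 0, 0.095], [0, -0.2, 0]], [[0.3, 0, 0.095], [0, -0.2, 0]], [[0.3, 0, 0.095], [0, -0.2, 0]]])

```text
clock: 19.65
tcp_pos: [0.441, 0.1915, 0.1143]
orientation: [1.86, 1.864, -0.604]
contact_force: [0.6, -0.9, -1.2]
grip_width: 0.0179
gripper_force: 39.8
```

```bash
cat beads.py > b2.py; python3 b2.py
```

```text
tcp [0.4412 0.1906 0.1146] t 19.7 w 0.018150051132273026 F [ 0.0421 -0.6619 -1.0244] j [-0.4168  0.6285 -0.5071  1.9142  0.6794  1.3125 -1.3163]
R [181. 115.] 1343 [0.039 0.011] mm from starts [29, 55, 53]
R [177. 157.] 2848 [0.012 0.014] mm from starts [28, 40, 27]
R [187. 232.] 495 [-0.037  0.007] mm from starts [62, 44, 33]
W [249. 191.] 347 [-0.011 -0.033] mm from starts [63, 33]
W [139. 222.] 161 [-0.03   0.037] mm from starts [58, 41]
```

apply_moves(rows=[[[0, 0, 0], [0, 0, 0]], [[0, 0, 0], [0, 0, 0]], [[0, 0, 0], [0, 0, 0]], [[0, 0, 0], [0, 0, 0]], [[0, 0, 0], [0, 0, 0]], [[0, 0, 0], [0, 0, 0]]], jaw=0.3)

```text
clock: 20.45
tcp_pos: [0.441, 0.1909, 0.1148]
orientation: [1.86, 1.863, -0.604]
contact_force: [0.1, -0.0, -0.3]
grip_width: 0.0553
gripper_force: 0.0
```

apply_moves(rows=[[[-0.05, 0, -0.1], [0, 0, 0]], [[-0.1, 0, -0.25], [0, 0, 0]], [[-0.2, 0, -0.4], [0, 0.05, 0]], [[-0.35, 0, -0.5], [0, 0.1, 0]], [[-0.5, 0, -0.5], [0, 0.15, 0]], [[-0.6, 0, -0.5], [0, 0.2, 0]], [[-0.6, 0, -0.5], [0, 0.2, 0]]])

```text
clock: 21.32
tcp_pos: [0.4423, 0.138, 0.3055]
orientation: [2.229, 2.21, 0.003]
contact_force: [1.1, -0.2, -0.3]
grip_width: 0.0556
gripper_force: 0.0
```

```bash
python3 - <<'E'
from h import *
rows([((.45,-.04,.27),down(-30))])
E
```

```text
tcp [0.4423 0.138  0.3055] t 21.32 w 0.0556421067916152 F [ 1.148  -0.2209 -0.3122] j [ 0.1358  0.1192 -0.614   1.9477  0.0796  1.095  -0.5196]
[[np.float64(-0.712), np.float64(0.036), np.float64(0.143)], [np.float64(0.0011), np.float64(-0.0001), np.float64(0.164)]]
```

apply_moves(rows=[[[-0.25, 0, 0], [0, 0, 0]], [[-0.5, 0, 0], [0, 0, 0]], [[-0.75, 0, 0], [0, 0, 0]], [[-1, 0, 0], [0, 0, 0]], [[-1, 0, 0], [0, 0, 0]]], jaw=0.4, newtons=30)

```text
clock: 21.95
tcp_pos: [0.4409, -0.1108, 0.3033]
orientation: [-2.227, -2.215, 0.004]
contact_force: [0.3, 1.4, -0.4]
grip_width: 0.0597
gripper_force: 0.0
```

```bash
python3 beads.py; python3 - <<'E'
from h import *
t=load('top');cv2.imwrite('pics/c7.png',cv2.resize(t['frame'][190:270,220:320],(0,0),fx=6,fy=6,interpolation=2)[:,:,::-1])
rows([((.413,-.187,.23),down(0))])
E
```

```text
tcp [ 0.4413 -0.1078  0.3035] t 22.0 w 0.059420403196441825 F [ 0.177  -0.2584 -1.2304] j [ 0.4667  0.0852 -0.3836  1.9773  0.0363  1.0873  0.0661]
R [181. 115.] 1253 [0.039 0.011] mm from starts [30, 55, 53]
R [178. 165.] 2856 [0.007 0.013] mm from starts [30, 38, 23]
R [187. 232.] 474 [-0.037  0.007] mm from starts [62, 44, 33]
W [248. 193.] 282 [-0.012 -0.032] mm from starts [64, 32]
tcp [ 0.4413 -0.1078  0.3035] t 22.0 w 0.059420403196441825 F [ 0.177  -0.2584 -1.2304] j [ 0.4667  0.0852 -0.3836  1.9773  0.0363  1.0873  0.0661]
[[np.float64(-0.317), np.float64(-0.112), np.float64(0.294)], [np.float64(-0.0006), np.float64(0.0), np.float64(-0.0004)]]
```

View pics/c7.png

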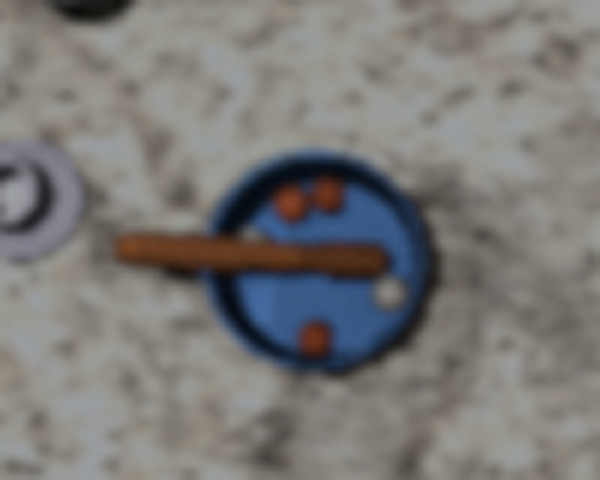

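The stirrer leans in the bowl with its handle over the left rim. Beads are at reds (291,203), (330,193), (316,338) and whites (390,293), (253,240), all inside and 2 cm or more from their starts. Next is the cap.

apply_moves(rows=[[[-0.2, -0.112, 0.05], [0, 0, 0]], [[-0.317, -0.112, 0.2], [0, 0, 0]], [[-0.317, -0.112, 0.294], [0, 0, 0]], [[-0.317, -0.112, 0.294], [0, 0, 0]], [[-0.317, -0.112, 0.294], [0, 0, 0]]])

```text
clock: 22.62
tcp_pos: [0.4147, -0.1848, 0.2314]
orientation: [2.216, 2.226, 0.001]
contact_force: [-1.3, 0.2, -0.3]
grip_width: 0.0597
gripper_force: 0.0
```

```bash
python3 - <<'E'
from h import *
rows([((.413,-.187,.147),down(0))])
s=snap('scene','s6.png');cv2.imwrite('pics/c8.png',cv2.resize(s['frame'][150:240,320:440],(0,0),fx=6,fy=6,interpolation=2)[:,:,::-1])
p=telemetry.get_obs()['tcp_pos'];print((proj(s,np.array([p-[0,0,.025],[p[0],p[1],.148]]))-[320,150])*6)
E
```

```text
tcp [ 0.4147 -0.1848  0.2314] t 22.62 w 0.05973945719196725 F [-1.3146  0.2415 -0.2875] j [ 0.5628  0.1593 -0.3082  2.0727  0.0604  0.917   0.2263]
[[np.float64(-0.009), np.float64(-0.007), np.float64(0.338)], [np.float64(0.0003), np.float64(0.0), np.float64(0.0015)]]
[[332.0239 151.2275]
 [321.4578 245.2678]]
```

View pics/c8.png

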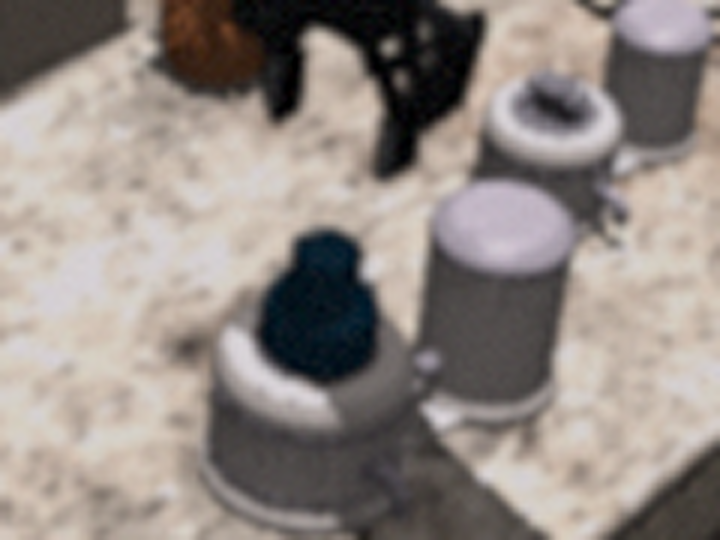

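The last picture shows the open jaws (tips at 285,110 and 395,165) over the blue knob at (327,247), in line with the prediction. I'm descending and gripping.

apply_moves(rows=[[[-0.008, -0.006, 0.1], [0, 0, 0]], [[-0.008, -0.006, 0.2], [0, 0, 0]], [[-0.008, -0.006, 0.3], [0, 0, 0]], [[-0.008, -0.006, 0.338], [0, 0, 0]], [[-0.008, -0.006, 0.338], [0, 0, 0]]])

```text
clock: 23.3
tcp_pos: [0.4126, -0.188, 0.1465]
orientation: [2.219, 2.224, 0.0]
contact_force: [0.2, -0.6, -0.3]
grip_width: 0.0596
gripper_force: 0.0
```

apply_moves(rows=[[[0, 0, 0], [0, 0, 0]], [[0, 0, 0], [0, 0, 0]], [[0, 0, 0], [0, 0, 0]], [[0, 0, 0], [0, 0, 0]], [[0, 0, 0], [0, 0, 0]]], jaw=-1, newtons=30)

```text
clock: 23.92
tcp_pos: [0.413, -0.1885, 0.1473]
orientation: [2.218, 2.222, 0.001]
contact_force: [-1.3, 0.5, 6.4]
grip_width: 0.0348
gripper_force: 30.0
```

apply_moves(rows=[[[0, 0, 0], [0, 0, -0.05]], [[0, 0, 0], [0, 0, -0.1]], [[0, 0, 0], [0, 0, -0.15]], [[0, 0, 0], [0, 0, -0.2]], [[0, 0, 0], [0, 0, -0.2]]])

```text
clock: 24.55
tcp_pos: [0.4137, -0.1885, 0.1473]
orientation: [1.423, 2.797, 0.001]
contact_force: [2.0, 1.6, 6.8]
grip_width: 0.0346
gripper_force: 30.0
```

```bash
python3 - <<'E'
from h import *
o=telemetry.get_obs();print(o['moment'],o['contact_force'],o['joints'],o['orientation'])
t=snap('top','t7.png')
E
```

```text
[ 0.2459 -0.3048  0.08  ] [2.0007 1.6283 6.8214] [ 0.6526  0.2972 -0.4169  2.1465  0.1793  0.7265  0.7469] [1.4235 2.7968 0.0014]
```

apply_moves(rows=[[[0, 0, 0], [0, 0, -0.05]], [[0, 0, 0], [0, 0, -0.1]], [[0, 0, 0], [0, 0, -0.15]], [[0, 0, 0], [0, 0, -0.2]], [[0, 0, 0], [0, 0, -0.22]], [[0, 0, 0], [0, 0, -0.22]]])

```text
clock: 25.35
tcp_pos: [0.4145, -0.188, 0.1473]
orientation: [0.394, 3.112, 0.0]
contact_force: [4.9, 1.7, 6.8]
grip_width: 0.0344
gripper_force: 30.0
```

```bash
python3 - <<'E'
from h import *
o=telemetry.get_obs();print(o['moment'],o['contact_force'],o['joints'],o['orientation'])
E
```

```text
[ 0.646  -0.928   0.0414] [4.8614 1.7456 6.8293] [ 0.7714  0.3181 -0.5571  2.1387  0.2464  0.7408  1.3733] [0.3939 3.112  0.0003]
```

apply_moves(rows=[[[0, 0, -0.02], [0, 0, 0]], [[0, 0, -0.04], [0, 0, 0]], [[0, 0, -0.06], [0, 0, 0]], [[0, 0, -0.06], [0, 0, 0]]])

```text
clock: 25.85
tcp_pos: [0.4136, -0.1878, 0.1618]
orientation: [0.394, 3.114, 0.001]
contact_force: [4.1, 2.2, 2.4]
grip_width: 0.0348
gripper_force: 31.2
```

apply_moves(rows=[[[0, 0, -0.08], [0, 0, 0]], [[0, 0, -0.16], [0, 0, 0]], [[0, 0, -0.24], [0, 0, 0]], [[0, 0, -0.32], [0, 0, 0]], [[0, 0, -0.36], [0, 0, 0]], [[0, 0, -0.36], [0, 0, 0]], [[0, 0, -0.36], [0, 0, 0]], [[0, 0, -0.36], [0, 0, 0]]])

```text
clock: 26.85
tcp_pos: [0.4117, -0.1881, 0.2503]
orientation: [-0.391, -3.116, -0.001]
contact_force: [0.5, 0.4, 0.1]
grip_width: 0.0346
gripper_force: 31.5
```

```bash
python3 - <<'E'
from h import *
s=snap('scene','s8.png');rows([]);print(telemetry.get_obs()['qvel'])
im=s['frame'];h=cv2.cvtColor(im,cv2.COLOR_RGB2HSV)
m=cv2.inRange(h,(95,110,20),(125,255,255)); n,l,st,ce=cv2.connectedComponentsWithStats(m)
for k in range(1,n):
    if st[k,4]>60: print(st[k],ce[k])
p=telemetry.get_obs()['tcp_pos'];print('expect skirt centre',proj(s,p-[0,0,.046]),'if left behind: 373,200')
# grey neck visible?
print(im[198:222:4,364:384:4].tolist())
E
```

```text
tcp [ 0.4118 -0.1881  0.2504] t 26.9 w 0.03475609780110685 F [ 0.9592 -0.6025 -0.7959] j [ 0.8394  0.1634 -0.5981  2.037   0.1106  0.9733  1.5061]
[ 0.0006 -0.0028 -0.0016 -0.0021  0.0001  0.0005  0.0008]
[369 162  18  23 291] [378.488  174.4399]
[271 252  39  40 932] [290.4292 271.0805]
[137 392  27   8 112] [152.8036 396.6696]
expect skirt centre [376.7476 175.8271] if left behind: 373,200
[[[167, 153, 146], [82, 76, 76], [67, 61, 65], [151, 140, 134], [176, 161, 149]], [[102, 100, 99], [44, 42, 45], [31, 32, 33], [46, 42, 48], [92, 86, 88]], [[52, 48, 52], [34, 32, 33], [35, 34, 34], [34, 31, 34], [49, 47, 50]], [[47, 42, 43], [61, 58, 63], [37, 35, 37], [35, 34, 33], [53, 51, 55]], [[186, 176, 173], [196, 187, 185], [167, 163, 166], [109, 104, 103], [111, 105, 104]], [[130, 123, 120], [157, 151, 147], [171, 162, 162], [172, 164, 162], [88, 84, 80]]]
```

```bash
python3 -c "
from bench import job;print(job.hand_in())"
```

```text
the job is handed in; nothing more can be done
None
```

The job is handed in, with no verdict returned: the beads were stirred at least 2 cm from their starts, the stirrer was left in the bowl, and the cap came free turning anticlockwise and is held about 8 cm above the neck.

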